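Lock the small blade canister into its twist-fit outer canister

ROBOT

A 6-joint arm with a two-finger parallel gripper is mounted at the origin on a cart in front of the work surface, level with it; the furniture and walls round the work are solid. World frame = base frame: x ahead of the robot, y to its left, z up, the work surface at z = 0. Lengths are in m, angles in degrees, forces in N, time in s.
With the tool pointing down it reaches from about 0.375 to 0.925 m from the base axis. Payload 5.7 kg.
Tool frame: the origin (TCP) lies midway between the tips of the shut fingers; the grasp point (between the pads) lies ctrl.grasp_offset behind it (ctrl.grasp_offset is the distance from the TCP to the grasp point, in m); z points along the fingers, y is the line along which they close (so a half turn about z gives the same grasp; the last joint's range is limited). The gripper opens to 85 mm and grips with 20 to 120 N. Pads are 22 mm wide; open, the fingers measure 114 mm over their backs; the gripper's body (76 mm by 85 mm) begins 54 mm behind the grasp point. The pads swing forward as they close: fully open they stand 13 mm farther back than shut.
Start: joints at [-77.813, 20.558, 86.54, -0, 72.909, -6.595], TCP at [0.193, -0.568, 0.231] pointing down, gripper open.
Joint ranges: [-170.27, 170.27], [-57.76, 135], [12.27, 136.19], [-55.21, 235.2], [11.17, 155.16], [-170.74, 170.74]. Speed limits (degrees/s): [136.94, 136.94, 180, 180, 180, 180].

INTERFACE

Orientations are given as a 3x3 rotation matrix whose columns are the frame's x, y, z axes.
In Python, from station import ctrl gives the robot as it stands.
- The arm moves only by the tool servo_tool, never from a script. Its arguments are lists of equal length, an entry for each row: "xyz": the shift along the world's x, y, z each as a share of 0.05 m, from -1 to 1, a list of three; "turn": the turn about the world's z as a share of 90 degrees, from -1 to 1. In form: {"xyz": [[x, y, z], ...], "turn": [turn, ...]}. A call has 1 to 20 rows; each row shifts and turns the commanded pose from where the row before left it; what a row does not reach is not made up. A row lasts 1/8 s, in which the tool goes at most 62.5 mm and 10.7 degrees, less where a joint would pass 70% of its speed; a pose out of reach is approached as far as the arm can. A call with a number of a shift or a turn outside -1 to 1 is refused whole. A call with a gripper value outside its range is refused whole. "claw" is the closure, from 0 (fully open) to 1 (shut), set as the call begins (left out, the last holds). The fingers move at their own pace and stop on an object; "grip_force" is the grip in N (left out, the last holds). Time passes only in rows, so rows that do not move let the fingers close. It gives the time, the measured TCP pose, the force, the opening and the grip force at its end, in the units of the state.
- ctrl.get_obs(): the state, without advancing time (a new reading comes with each control period).
- ctrl.snapshot(name): name is "scene" or "side" or "wrist"; returns a dict with "frame" (480x640x3 uint8, red, green, blue), "depth" (480x640 float32, m along the optical axis (not along the pixel's ray), 0 where there is no reading), "fx", "fy", "cx", "cy" (pixels), "position" and "attitude" of the camera in the world. Camera axes: x right, y down, z forward; pixel columns grow to the right and rows downward; lengths in m; the calibration is good to about 2 mm. The wrist camera is an equidistant fisheye: a pixel r from the principal point sees the ray r / f radians off the axis. A picture is of the moment at which its call begins.
- ctrl.close_job(): hands the job in; it is judged then, once.
Trained networks look in a picture, given as the dict that the camera call returned (one of the last four; its "shot" number tells which), for a name from the list of things; names that differ only in an ending like _2 or _b are one class to them, and where a whole thing is asked for, a point or a joint stands for the part that bears it (a point fixed in the world has none). Each returns a list of dicts, best first, with "confidence" (0 to 1); they miss things now and then, are a little off and sometimes report something else, mostly with a low value. They report only what shows in the picture. A call takes as long as a camera call. They do not tell look-alikes from the thing itself.
- ctrl.spot_in(query, picture): "extent" ([left, top, right, bottom] in pixels, round what is visible of it).
- ctrl.place_of(query, picture): "point" ([row, column] in pixels: a listed point, or the origin of a listed thing).
The state is a dict: "time": time; "qpos": joint angles; "dq": joint speeds; "tau": joint torques, N m; "tool_pos": TCP position; "ee_rot": TCP orientation; "contact_force": force on the tool from outside, world axes, zero at the start; "moment": the same for the moment, N m; "gripper_width": finger opening in m; "grip_force": force on a finger pad.
Only numpy, scipy, OpenCV 4.12 (cv2) and the standard library are available. Lean on these libraries where they do the work, as an engineer would, in place of code of your own. Each camera call takes 0.05 s, during which the arm holds its last target. There are 200 camera calls.

TASK

Put the smaller of the two lidded canisters upright into the open base that is screwed to the cabinet, lower the hollow cover over it with the cover's grip bar towards the two gaps in the base's rim bead until it is fully home, then turn it clockwise (seen from above) to its stop, so that the bar lies in line with the base's two screwed ears, and let go. Leave the taller canister and everything else where they stand.

Things in the scene. Friction and masses are not known exactly. Their poses are not given: they have to be found in the camera images.
- base: Fixed steel base of the outer canister. Origin: centre of its underside on the cabinet top, z up. Foot 118 x 36 x 6 mm along its x axis, its ends showing as two ears with a screw at x = +-49 mm. Round body 70 mm in diameter up to a flat shoulder at z = 24 mm, on which the cover's rim rests; a seated cover turns freely, without spring or catch, and stays by friction
- base_pocket (a point): Centre of the floor of the base's round pocket, 8 mm above the base's origin; pocket 44 mm wide, open at the top
- base_rim (a point): Centre of the mouth of the base's neck, 42 mm above the base's origin; neck 48 mm outside, 44 mm inside. Round it, 34 to 40 mm above the base's origin, runs a rounded bead, 59 mm outer diameter, broken by two opposite gaps
- base_gap (a point): Middle of one gap in the bead, 26.5 mm from the axis, 55 degrees (0.96 rad) counter-clockwise, seen from above, from the base's +x; the other gap is opposite. A cover lug has about 9 degrees of play each way in it. Below the bead, stops let the seated cover turn only clockwise from here, to the place (within some 3 degrees) where its bar lies along the base's x
- cover: Loose hollow steel cover standing mouth down, 70 mm in diameter, 64 mm high without its bar, 0.11 to 0.23 kg. Origin: centre of its mouth's rim (underside), z up. Inside 64 mm wide, 60 mm deep. It works equally well half a turn round. Seated on the base's shoulder its origin is 24 mm above the base's origin; radial play there about 2 mm
- cover_bar (a point): Middle of the grip bar on top of the cover, 75.5 mm above the cover's origin. The bar runs along the cover's x: 46 mm long, 12 mm thick (y), from 64 to 88 mm above the cover's origin
- cover_lug (a point): One of two block lugs, 15 mm wide, just inside the cover's mouth, under the bar's ends (cover's +x and -x, 29.5 mm from the axis, 1 to 6 mm above the rim); their inner faces are 53 mm apart. They drop through the base's two gaps, then turn under the bead
- small_canister: Small closed steel canister, round, 36 mm in diameter, 70 mm high, standing; the one to nest. Origin: centre of its underside, z up. In the pocket it has 4 mm of play all round and stands 36 mm proud of the neck. Two small bottles stand close to it, 58 mm from its axis along its own +x and -x, so grip it along its y. 0.06 to 0.13 kg
- tall_canister: Closed steel canister of the same 36 mm diameter but 96 mm high: too tall for the cover to close over; to be left alone. Origin: centre of its underside
- bottle_3: Bystander: short round bottle with screw cap, 48 mm in diameter, 79 mm high, beside the small canister. Origin: centre of its underside
- oil_bottle: Bystander: slim dropper bottle, 33 mm in diameter, 102 mm high, on the other side of the small canister. Origin: centre of its underside
- shampoo: Bystander: tall flat bottle, 41 x 73 mm, 197 mm high, beside the tall canister; carry things over or round it. Origin: centre of its underside
- guard_1: Bystander: black clipper comb lying flat, 35 x 46 x 14 mm, 75 mm from the cover's axis, off one end of its bar. Origin: centre of its underside
Things that resemble listed ones, but are neither listed nor needed, are in the scene too. Leave any orange look-alike of the small_canister alone. Leave any green look-alike of the cover alone.

How it is judged:
By the outcome, as a careful person would: the job done as asked, in the order asked, and still so for the second after the job is handed in, with the robot touching nothing.
It also fails if it takes over 64 s, if anything falls off the work surface, if the arm or the gripper's body presses on something with over 40 N, if the wrist force passes 120 N, or if a joint passes its speed limit or range.

## Working session

There is one attempt and no reset: what is moved stays moved. The work goes in short steps, Python scripts to look and compute and a tool call to move; the robot and the scene stay as the last step left them, time stands still between calls to the robot, and variables do not carry over. Pictures are saved under pics/ and viewed, at most 10 in all, crops included, and the job is handed in when it is done.

Besides the shell and the picture viewer there is one more tool, called after "Request:" as a command line: name --pt "numbers of a row" for each row, then --argument value for the rest. servo_tool: Moves the arm, as the interface text tells. Shift numbers are shares of 0.05 m and turn numbers shares of 90 degrees, none past 1 either way. Its arguments: {"type":"object","properties":{"xyz":{"type":"array"},"turn":{"type":"array"},"claw":{"type":"number"},"grip_force":{"type":"number"}},"required":["xyz","turn"]}

```bash
mkdir -p pics
cat > h.py <<'E'
import numpy as np, cv2
from station import ctrl
def proj_ray(s,uv):
    u,v=uv; x=(u-s['cx'])/s['fx']; y=(v-s['cy'])/s['fy']
    return np.array([x,y,1.0])
def world(s,p):  # pinhole px (u,v) arrays + depth
    u=np.atleast_1d(p[0]).astype(int);v=np.atleast_1d(p[1]).astype(int)
    d=s['depth'][v,u]
    c=np.stack([(u-s['cx'])/s['fx']*d,(v-s['cy'])/s['fy']*d,d],1)
    return c@np.array(s['attitude']).T+np.array(s['position'])
def onplane(s,uv,z):
    R=np.array(s['attitude']);P=np.array(s['position'])
    r=R@proj_ray(s,uv); return P+r*(z-P[2])/r[2]
def save(s,n): cv2.imwrite('pics/'+n,cv2.cvtColor(s['frame'],cv2.COLOR_RGB2BGR))
E
python3 - <<'E'
from h import *
np.set_printoptions(precision=3,suppress=True)
o=ctrl.get_obs(); print(o['time'],o['tool_pos'],o['gripper_width'],ctrl.grasp_offset)
for n in ['scene','side']:
    s=ctrl.snapshot(n); save(s,n+'0.png'); np.savez(n+'0.npz',**{k:v for k,v in s.items() if k!='shot'})
    print(n,s['fx'],s['cx'],s['cy'],s['position'],np.array(s['attitude']).tolist())
    for q in ['base','base_rim','base_gap','cover','cover_bar','cover_lug','small_canister','tall_canister','bottle_3','oil_bottle','shampoo','guard_1']:
        print(q,[(np.round(d['point'],1).tolist(),round(d['confidence'],2), world(s,(d['point'][1],d['point'][0]))[0].round(3).tolist()) for d in ctrl.place_of(q,s)][:4],[np.round(d['extent']).tolist() for d in ctrl.spot_in(q,s)][:4])
E
```

```text
0.0 [ 0.193 -0.567  0.23 ] 0.08509316882772335 0.0187
scene 456.01031021634174 320.7017592248513 245.34130765634242 [-0.371 -0.422  0.565] [[0.40343875917251143, -0.43305326501061453, 0.8060409650017736], [-0.9148420746836833, -0.174197727164242, 0.3643063686504344], [-0.017353558303649947, -0.8843754980292357, -0.4664534623086671]]
base [([274.2, 339.2], 0.76, [0.463, -0.09, 0.017])] [[325.0, 257.0, 357.0, 287.0]]
base_rim [([258.4, 336.3], 0.88, [0.512, -0.063, 0.027])] [[318.0, 252.0, 354.0, 285.0]]
base_gap [([287.8, 412.2], 0.73, [0.469, -0.258, 0.019]), ([254.2, 331.9], 0.63, [0.573, -0.024, -0.001])] [[321.0, 255.0, 356.0, 289.0], [403.0, 259.0, 424.0, 296.0]]
cover [([269.2, 262.2], 0.81, [0.407, 0.081, 0.022]), ([253.2, 284.4], 0.73, [0.509, 0.078, 0.014])] [[244.0, 235.0, 274.0, 276.0]]
cover_bar [([245.2, 258.6], 0.84, [0.417, 0.093, 0.078])] [[245.0, 235.0, 275.0, 279.0]]
cover_lug [([274.0, 263.8], 0.82, [0.41, 0.081, 0.007])] [[247.0, 236.0, 271.0, 276.0]]
small_canister [([289.2, 414.2], 0.74, [0.469, -0.263, 0.015])] [[443.0, 250.0, 456.0, 282.0], [405.0, 257.0, 426.0
[... 1689 characters left out ...]
0, 302.0, 220.0], [265.0, 202.0, 294.0, 252.0]]
small_canister [([333.3, 340.1], 0.87, [0.475, -0.271, 0.016]), ([352.1, 395.3], 0.62, [0.554, -0.334, 0.011])] [[387.0, 313.0, 410.0, 360.0], [330.0, 297.0, 356.0, 341.0]]
tall_canister [([242.6, 319.8], 0.72, [0.518, 0.067, 0.007])] [[312.0, 202.0, 328.0, 248.0], [332.0, 298.0, 354.0, 341.0]]
bottle_3 [([314.6, 359.7], 0.65, [0.518, -0.242, 0.029]), ([241.7, 319.0], 0.64, [0.517, 0.064, 0.011])] [[348.0, 274.0, 377.0, 328.0]]
oil_bottle [([347.6, 321.7], 0.75, [0.433, -0.302, 0.018])] [[310.0, 301.0, 334.0, 359.0]]
shampoo [([245.3, 343.9], 0.56, [0.564, 0.03, 0.014])] [[333.0, 161.0, 357.0, 251.0], [295.0, 260.0, 358.0, 291.0]]
guard_1 [] []
```

Run:
```python
import cv2
a=cv2.imread('pics/scene0.png')[200:340,210:490];b=cv2.imread('pics/side0.png')[150:400,230:450]
a=cv2.resize(a,None,fx=2.0,fy=2.0,interpolation=3); a=cv2.resize(cv2.imread('pics/scene0.png')[205:315,225:475],(800,352),interpolation=2)
b=cv2.resize(cv2.imread('pics/side0.png')[155:375,240:440],(545,600),interpolation=2)
cv2.imwrite('pics/a.png',a);cv2.imwrite('pics/b.png',b)
```

```text
(no output)
```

View pics/a.png

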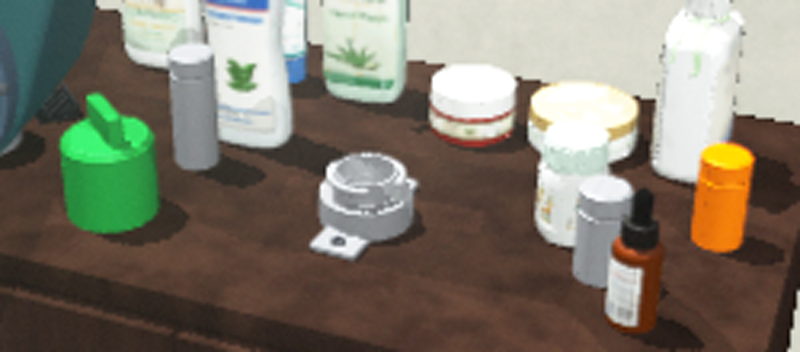

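View pics/b.png

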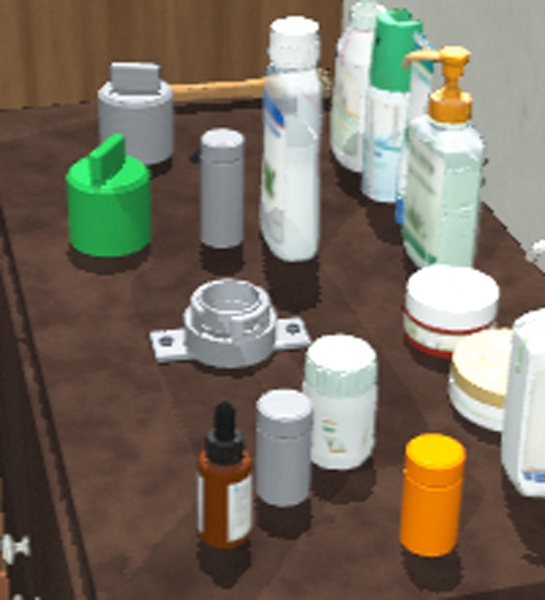

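The green look-alike cover is in front (scene px ~260,250) and the grey cover stands behind it at side px ~(290,195). The small grey canister is between the dropper and the capped bottle (side px ~(343,320)), and the orange look-alike is to its right. The base's ears run left to right in the side view. Next I'll fit these from the depth.

```bash
cat >> h.py <<'E'
def cloud(s):
    v,u=np.mgrid[0:480,0:640]; ok=s['depth'].ravel()>0.05
    return world(s,(u.ravel()[ok],v.ravel()[ok]))
def sel(P,c,r,z0,z1):
    return P[(np.hypot(P[:,0]-c[0],P[:,1]-c[1])<r)&(P[:,2]>z0)&(P[:,2]<z1)]
def fitc(Q,R,c0):
    from scipy.optimize import least_squares
    f=least_squares(lambda p:np.hypot(Q[:,0]-p[0],Q[:,1]-p[1])-R,c0,loss='soft_l1',f_scale=0.002)
    return f.x.round(4),len(Q),np.sqrt(np.mean(f.fun**2)).round(4)
E
python3 - <<'E'
from h import *
np.set_printoptions(precision=4,suppress=True)
for n in ['scene','side']:
    s=dict(np.load(n+'0.npz')); P=cloud(s)
    t=sel(P,(.5,0),.3,-.02,.008); print(n,'table z',np.median(t[:,2]))
    for nm,c,r,zt,R in [('small',(.475,-.262),.024,.07,.018),('b3',(.517,-.232),.03,.079,.024),('oil',(.433,-.30),.022,.05,.0165),('tall',(.518,.075),.03,.096,.018),('cover',(.495,.255),.05,.064,.035),('base',(.495,-.075),.045,.024,.035)]:
        side=sel(P,c,r,.012,zt-.006)if nm!='base' else sel(P,c,r,.009,.021)
        top=sel(P,c,r,zt-.003,zt+.004)
        print(nm,'side fit',fitc(side,R,c),'top mean',top.mean(0) if len(top) else None,len(top))
    bar=sel(P,(.495,.255),.05,.07,.1)
    if len(bar)>8:
        m=bar.mean(0); w,V=np.linalg.eigh(np.cov(bar[:,:2].T)); print('bar',m,bar[:,2].max(),np.degrees(np.arctan2(V[1,1],V[0,1])),np.sqrt(w),len(bar))
    ears=P[(P[:,2]>.003)&(P[:,2]<.010)]; d=np.hypot(ears[:,0]-.495,ears[:,1]+.075); ears=ears[(d>.04)&(d<.064)]
    for sg in (1,-1):
        e=ears[(ears[:,0]-.495)*sg>0]
        if len(e): print('ear',sg,e.mean(0),len(e))
E
```

```text
scene table z -0.000548492479667595
small side fit (array([ 0.4862, -0.2541]), 264, np.float64(0.0013)) top mean [ 0.4817 -0.2561  0.0691] 91
b3 side fit (array([ 0.5339, -0.2206]), 347, np.float64(0.0039)) top mean [ 0.5266 -0.2244  0.0792] 121
oil side fit (array([ 0.4378, -0.287 ]), 169, np.float64(0.0012)) top mean [ 0.4249 -0.2928  0.0507] 35
tall side fit (array([0.5264, 0.0813]), 395, np.float64(0.0015)) top mean [0.5223 0.0787 0.0952] 72
cover side fit (array([0.495, 0.255]), 0, np.float64(nan)) top mean None 0
base side fit (array([ 0.4941, -0.0767]), 142, np.float64(0.0042)) top mean [ 0.4834 -0.0809  0.024 ] 187
ear 1 [ 0.5483 -0.0942  0.0046] 7
ear -1 [ 0.4438 -0.0757  0.0056] 91
side table z -0.001161739122143568
small side fit (array([ 0.4856, -0.254 ]), 457, np.float64(0.0011)) top mean [ 0.4836 -0.2575  0.0688] 159
b3 side fit (array([ 0.5332, -0.2213]), 623, np.float64(0.0045)) top mean [ 0.5284 -0.226   0.0786] 209
oil side fit (array([ 0.4379, -0.2877]), 302, np.float64(0.001)) top mean [ 0.4343 -0.2993  0.0503] 71
tall side fit (array([0.5253, 0.0813]), 488, np.float64(0.0018)) top mean [0.5249 0.0774 0.0946] 78
cover side fit (array([0.4867, 0.2644]), 402, np.float64(0.0023)) top mean [0.4849 0.2509 0.0634] 138
base side fit (array([ 0.4932, -0.0774]), 215, np.float64(0.0053)) top mean [ 0.4899 -0.0873  0.0237] 254
bar [0.4858 0.2594 0.0796] 0.08973683081366535 160.41781979881344 [0.0035 0.0135] 134
ear 1 [ 0.5421 -0.0844  0.0055] 81
ear -1 [ 0.4461 -0.0794  0.0052] 104
  return _methods._mean(a, axis=axis, dtype=dtype,
  ret = ret.dtype.type(ret / rcount)
```

Run:
```python
from h import *
np.set_printoptions(precision=4,suppress=True)
o=ctrl.get_obs();R=np.array(o['ee_rot']);print(R,np.degrees(np.arctan2(R[1,1],R[0,1])))
s=ctrl.snapshot('wrist');print(s['fx'],s['cx'],s['cy'],np.array(s['position'])-o['tool_pos'],np.array(s['attitude']),s['depth'].max())
```

```text
[[ 0.9467  0.322  -0.    ]
 [ 0.322  -0.9467  0.0001]
 [ 0.     -0.0001 -1.    ]] -71.21710983697795
371.64829954431775 316.4105678203258 242.76437638507025 [0.0738 0.0259 0.142 ] [[ 0.3212 -0.9008 -0.2922]
 [-0.947  -0.3057 -0.0986]
 [-0.0005  0.3084 -0.9513]] 1.8036958
```

Request:
servo_tool --pt "0.586 0.628 -0.06" --pt "0.586 0.628 -0.06" --pt "0.586 0.628 -0.06" --pt "0.586 0.628 -0.06" --pt "0.586 0.628 -0.06" --pt "0.586 0.628 -0.06" --pt "0.586 0.628 -0.06" --pt "0.586 0.628 -0.06" --pt "0.586 0.628 -0.06" --pt "0.586 0.628 -0.06" --pt "0 0 0" --pt "0 0 0" --turn '[0.0178,0.0178,0.0178,0.0178,0.0178,0.0178,0.0178,0.0178,0.0178,0.0178,0,0]' --claw 0 --grip_force 40

```text
time: 4.05
tool_pos: [0.4859, -0.2542, 0.2013]
ee_rot: [[0.821, 0.571, -0.0], [0.571, -0.821, -0.0], [-0.001, -0.0, -1.0]]
contact_force: [-0.3, -0.6, 0.9]
gripper_width: 0.0857
grip_force: 0.0
```

```bash
cat >> h.py <<'E'
def wcloud(s):
    v,u=np.mgrid[0:480,0:640]; u=u.ravel();v=v.ravel();d=s['depth'].ravel()
    a=(u-s['cx'])/s['fx'];b=(v-s['cy'])/s['fy'];r=np.hypot(a,b)+1e-9
    ok=(d>.03)&(r<1.3)
    k=np.tan(r)/r
    c=np.stack([a*k*d,b*k*d,d],1)[ok]
    return c@np.array(s['attitude']).T+np.array(s['position'])
E
python3 - <<'E'
from h import *
np.set_printoptions(precision=4,suppress=True)
o=ctrl.get_obs();R=np.array(o['ee_rot']);print(o['time'],o['tool_pos'],np.degrees(np.arctan2(R[1,1],R[0,1])))
s=ctrl.snapshot('wrist');save(s,'w1.png');P=wcloud(s)
t=sel(P,(.48,-.2),.2,-.02,.01);print('table',np.median(t[:,2]),len(t))
for nm,c,r,zt,Rr in [('small',(.486,-.254),.026,.07,.018),('b3',(.533,-.221),.03,.079,.024),('oil',(.436,-.287),.022,.05,.0165)]:
    side=sel(P,c,r,.012,zt-.006);top=sel(P,c,r,zt-.004,zt+.004)
    print(nm,fitc(side,Rr,c),top.mean(0),len(top))
E
```

```text
4.05 [ 0.4859 -0.2542  0.2013] -55.16667828035523
table -0.00052633730687493 83466
small (array([ 0.4849, -0.254 ]), 451, np.float64(0.0003)) [ 0.486  -0.2532  0.0691] 1573
b3 (array([ 0.5326, -0.2208]), 209, np.float64(0.0008)) [ 0.5332 -0.2204  0.0791] 2971
oil (array([ 0.4378, -0.2866]), 429, np.float64(0.0004)) [ 0.4485 -0.2794  0.0501] 141
```

Request:
servo_tool --pt "0 0 -0.5" --pt "0 0 -0.6" --pt "0 0 -0.6" --pt "0 0 -0.6" --pt "0 0 -0.4" --pt "0 0 -0.3" --pt "0 0 -0.2" --pt "0 0 -0.06" --pt "0 0 0" --turn '[0,0,0,0,0,0,0,0,0]'

```text
time: 5.22
tool_pos: [0.4864, -0.2543, 0.0386]
ee_rot: [[0.821, 0.571, 0.0], [0.571, -0.821, -0.0], [0.0, 0.0, -1.0]]
contact_force: [0.3, -0.2, 1.0]
gripper_width: 0.0854
grip_force: 0.0
```

Request:
servo_tool --pt "0 0 0" --pt "0 0 0" --pt "0 0 0" --pt "0 0 0" --pt "0 0 0" --pt "0 0 0" --turn '[0,0,0,0,0,0]' --claw 1 --grip_force 40

```text
time: 5.98
tool_pos: [0.4864, -0.2541, 0.0388]
ee_rot: [[0.821, 0.571, 0.001], [0.571, -0.821, -0.0], [0.0, 0.001, -1.0]]
contact_force: [-1.1, 1.0, 6.1]
gripper_width: 0.0341
grip_force: 39.6
```

Request:
servo_tool --pt "0 0 0.3" --pt "0 0 0.5" --pt "0 0 0.6" --pt "0 0 0.6" --pt "0 0 0.4" --pt "0 0.3 0.2" --pt "0 0.5 0" --pt "0 0.6 0" --pt "0 0.4 0" --pt "0 0 0" --pt "0 0 0" --turn '[0,0,0,0,0,0,0,0,0,0,0]'

```text
time: 7.35
tool_pos: [0.4864, -0.1643, 0.1683]
ee_rot: [[0.821, 0.571, 0.0], [0.571, -0.821, -0.0], [-0.0, 0.0, -1.0]]
contact_force: [0.1, 0.7, -0.4]
gripper_width: 0.0347
grip_force: 40.1
```

Run:
```python
from h import *
np.set_printoptions(precision=4,suppress=True)
o=ctrl.get_obs();print(o['time'],o['tool_pos'],o['gripper_width'],o['contact_force'])
s=ctrl.snapshot('wrist');save(s,'w2.png');P=wcloud(s);np.save('P2.npy',P)
for q in ['base','base_rim','base_gap']:
    print(q,[(np.round(d['point']).tolist(),round(d['confidence'],2)) for d in ctrl.place_of(q,s)][:3])
c=(.494,-.078)
for a in range(3):
    sh=sel(P,c,.042,.021,.027); d=np.hypot(*(sh[:,:2]-c).T); 
    side=sel(P,c,.045,.009,.02); nk=sel(P,c,.028,.040,.044)
    f=fitc(side,.035,c); c=f[0]
    print('side',f,'rim',nk.mean(0) if len(nk) else 0,len(nk), fitc(nk,.023,c))
ears=P[(P[:,2]>.003)&(P[:,2]<.009)]; v=ears[:,:2]-c; d=np.hypot(*v.T); m=(d>.042)&(d<.066)&(np.abs(v[:,1])<.03); v=v[m]
w,V=np.linalg.eigh(v.T@v/len(v)); print('ear ang',np.degrees(np.arctan2(V[1,1],V[0,1])),len(v))
for sg in(1,-1):
    e=v[v[:,0]*sg>0]; print(len(e),e.mean(0)+c,np.degrees(np.arctan2(*(sg*e.mean(0))[::-1])), np.ptp(e,0))
b=sel(P,c,.0315,.033,.042); v=b[:,:2]-c; r=np.hypot(*v.T); b=v[(r>.0265)]; h,_=np.histogram(np.degrees(np.arctan2(b[:,1],b[:,0])),bins=np.arange(-180,181,10)); print('bead',h)
cn=sel(P,o['tool_pos'][:2],.03,.12,.22); print('held',cn[:,2].min() if len(cn) else 0)
```

```text
7.35 [ 0.4864 -0.1643  0.1683] 0.034719548824240644 [ 0.1469  0.6843 -0.3678]
base [([155.0, 235.0], 0.59)]
base_rim [([160.0, 228.0], 0.96)]
base_gap [([125.0, 214.0], 0.77)]
side (array([ 0.5019, -0.088 ]), 420, np.float64(0.0082)) rim [ 0.4942 -0.0775  0.0411] 585 (array([ 0.4937, -0.0767]), 585, np.float64(0.0014))
side (array([ 0.505 , -0.0849]), 444, np.float64(0.0081)) rim [ 0.5028 -0.088   0.0411] 323 (array([ 0.4938, -0.0767]), 323, np.float64(0.0015))
side (array([ 0.5051, -0.0848]), 445, np.float64(0.0081)) rim [ 0.5053 -0.0854  0.0411] 324 (array([ 0.4937, -0.0768]), 324, np.float64(0.0015))
ear ang 176.05459442840146 969
366 [ 0.5486 -0.0766] 10.688266606025325 [0.0129 0.0364]
603 [ 0.4479 -0.076 ] -8.758164415788134 [0.0181 0.037 ]
bead [18 21  8  0  0  1  0  0  0  0  0  0  0  0  0  0  0  0  0  0  0  0  0  0
  0  0  4 28 10  0  0  0  0  0  0  0]
held 0.12856086045960996
```

View pics/w2.png

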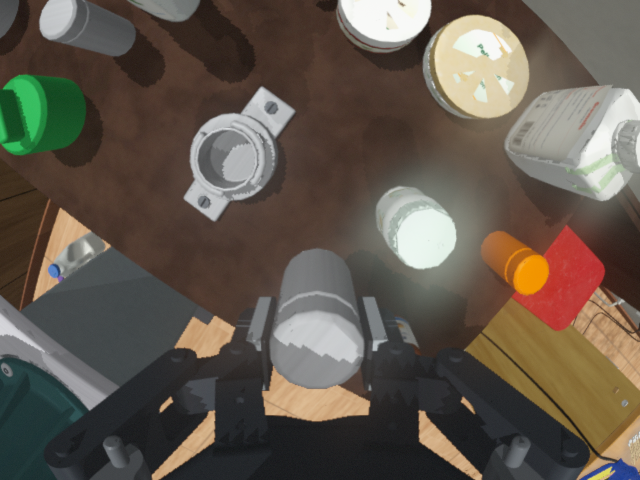

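The canister is held, and the base is clear at px (232,157) with its screws at about (271,107) and (205,202). The rim fit gives (0.4938, -0.0767). I'll refine the base angle and the held canister's position.

```bash
cat >> h.py <<'E'
def wplane(s,uv,z):
    a=(uv[0]-s['cx'])/s['fx'];b=(uv[1]-s['cy'])/s['fy'];r=np.hypot(a,b)
    d=np.array([np.sin(r)*a/r,np.sin(r)*b/r,np.cos(r)]); w=np.array(s['attitude'])@d; P=np.array(s['position'])
    return P+w*(z-P[2])/w[2]
E
python3 - <<'E'
from h import *
np.set_printoptions(precision=4,suppress=True)
P=np.load('P2.npy');c=np.array([.4938,-.0767])
e=P[(P[:,2]>.003)&(P[:,2]<.009)][:,:2]-c; d=np.hypot(*e.T); e=e[(d>.04)&(d<.062)]
for k in range(3):
    w,V=np.linalg.eigh(e.T@e/len(e));x=V[:,1]*np.sign(V[0,1]); e=e[np.abs(e@[-x[1],x[0]])<.021]
    print(np.degrees(np.arctan2(x[1],x[0])),len(e))
for sg in(1,-1):
    q=e[(e@x)*sg>0];print((q@x).min(),(q@x).max(),(q@[-x[1],x[0]]).min(),(q@[-x[1],x[0]]).max())
s=ctrl.snapshot('wrist')
a=wplane(s,(271,107),.006);b=wplane(s,(205.5,201.5),.006);print(a,b,(a+b)/2,np.degrees(np.arctan2(*(a-b)[1::-1])),np.linalg.norm(a-b))
for q in ['scene','side']:
    t=dict(np.load(q+'0.npz'));Q=sel(cloud(t),c,.028,.0395,.045);print(q,fitc(Q,.023,c))
hc=sel(P,(.4864,-.1643),.03,.13,.165);print('held',fitc(hc,.018,(.4864,-.1643)),hc[:,2].min())
E
```

```text
-2.9877392999377252 1832
-2.9877392999377252 1832
-2.9877392999377252 1832
0.03625155241522696 0.05891555235047079 -0.018041089273473268 0.018143448743968425
-0.059114623386755126 -0.03588766017020371 -0.01788437076742421 0.018680622509497175
[ 0.5427 -0.0797  0.006 ] [ 0.4454 -0.0757  0.006 ] [ 0.4941 -0.0777  0.006 ] -2.356014356557727 0.09737189300619384
scene (array([ 0.4924, -0.0771]), 68, np.float64(0.0019))
side (array([ 0.4935, -0.0793]), 56, np.float64(0.0017))
held (array([ 0.485 , -0.1641]), 1738, np.float64(0.0003)) 0.1300062128055784
```

Request:
servo_tool --pt "0.04 0.344 0" --pt "0.04 0.4 0" --pt "0.04 0.4 0" --pt "0.03 0.3 0" --pt "0.02 0.2 0" --pt "0.01 0.1 -0.2" --pt "0 0 -0.4" --pt "0 0 -0.5" --pt "0 0 -0.4" --pt "0 0 -0.2" --pt "0 0 0" --pt "0 0 0" --turn '[0,0,0,0,0,0,0,0,0,0,0,0]'

```text
time: 9.1
tool_pos: [0.4957, -0.0771, 0.0837]
ee_rot: [[0.821, 0.571, 0.001], [0.571, -0.821, -0.0], [0.001, 0.001, -1.0]]
contact_force: [-0.2, 0.5, 0.4]
gripper_width: 0.0349
grip_force: 40.1
```

Run:
```python
from h import *
np.set_printoptions(precision=4,suppress=True)
o=ctrl.get_obs();print(o['tool_pos'],o['contact_force'])
s=ctrl.snapshot('wrist');save(s,'w3.png');P=wcloud(s)
z=o['tool_pos'][2]
hc=sel(P,(.494,-.077),.03,z-.035,z-.005);print('held',fitc(hc,.018,(.494,-.077)))
nk=sel(P,(.494,-.077),.0235,.038,.0435);print('rim',fitc(nk,.023,(.494,-.077)))
e=P[(P[:,2]>.003)&(P[:,2]<.009)][:,:2]-(.494,-.0769); d=np.hypot(*e.T); e=e[(d>.04)&(d<.064)]
a=np.radians(-3);x=np.array([np.cos(a),np.sin(a)]);y=np.array([-x[1],x[0]]);
for sg in(1,-1):
    q=e[((e@x)*sg>.04)&(abs(e@y)<.025)]
    if len(q): print((q@x).min(),(q@x).max(),(q@y).min(),(q@y).max(),len(q))
```

```text
[ 0.4957 -0.0771  0.0837] [-0.1742  0.5417  0.3573]
held (array([ 0.4943, -0.0769]), 1499, np.float64(0.0003))
rim (array([ 0.4935, -0.0767]), 550, np.float64(0.0007))
0.04000717479025894 0.058546489265356536 -0.017619847311186265 0.01858621153595613 1680
-0.059175993841371476 -0.040007558788365746 0.008319655104717645 0.01886238949057314 293
```

View pics/w3.png

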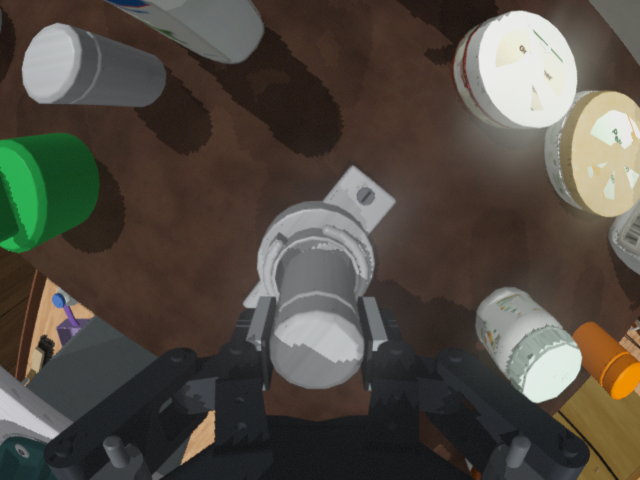

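The canister hangs centred over the neck, with a gap visible at px (275,242). Lowering it.

Request:
servo_tool --pt "-0.01 0 -0.14" --pt "0 0 -0.15" --pt "0 0 -0.15" --pt "0 0 -0.14" --pt "0 0 -0.1" --pt "0 0 -0.035" --pt "0 0 0" --pt "0 0 0" --turn '[0,0,0,0,0,0,0,0]'

```text
time: 10.15
tool_pos: [0.4948, -0.0769, 0.0477]
ee_rot: [[0.821, 0.571, 0.0], [0.571, -0.821, -0.0], [0.0, 0.0, -1.0]]
contact_force: [0.3, -0.7, 0.1]
gripper_width: 0.0345
grip_force: 40.1
```

Request:
servo_tool --pt "0 0 0" --pt "0 0 0" --pt "0 0 0" --pt "0 0 0" --pt "0 0 0" --pt "0 0 0.2" --pt "0 0 0.4" --pt "0 0 0.6" --pt "0 0 0.7" --pt "0 0 0.7" --pt "0 0 0.6" --pt "0 0 0.4" --pt "0 0 0" --turn '[0,0,0,0,0,0,0,0,0,0,0,0,0]' --claw 0

```text
time: 11.78
tool_pos: [0.4958, -0.0771, 0.2296]
ee_rot: [[0.821, 0.571, 0.004], [0.571, -0.821, -0.001], [0.003, 0.003, -1.0]]
contact_force: [-0.1, -0.3, 0.5]
gripper_width: 0.0854
grip_force: 0.0
```

Run:
```python
from h import *
np.set_printoptions(precision=4,suppress=True)
o=ctrl.get_obs();print(o['time'],o['tool_pos'],o['qpos'],o['contact_force'],o['gripper_width'])
s=ctrl.snapshot('wrist');save(s,'w4.png');P=wcloud(s);np.save('P4.npy',P)
c=(.494,-.0768)
top=sel(P,c,.025,.073,.083);print('can top',top[:,:3].mean(0),len(top),top[:,2].std(),fitc(sel(P,c,.024,.048,.074),.018,c))
nk=sel(P,c,.026,.0395,.044);d=np.hypot(*(nk[:,:2]-c).T);nk=nk[d>.0195];print('rim',fitc(nk,.023,c))
e=P[(P[:,2]>.003)&(P[:,2]<.009)][:,:2]-c; d=np.hypot(*e.T); e=e[(d>.04)&(d<.064)]
for k in range(3):
    w,V=np.linalg.eigh(e.T@e/len(e));x=V[:,1]*np.sign(V[0,1]);y=np.array([-x[1],x[0]]); e=e[(np.abs(e@y)<.021)&(abs(e@x)>.037)]
print(np.degrees(np.arctan2(x[1],x[0])),len(e))
for sg in(1,-1):
    q=e[((e@x)*sg>.03)]
    if len(q): print((q@x).min(),(q@x).max(),(q@y).min(),(q@y).max(),len(q))
b=P[(P[:,2]>.034)&(P[:,2]<.0415)][:,:2]-c; r=np.hypot(*b.T); b=b[(r>.0258)&(r<.031)]; h,_=np.histogram(np.degrees(np.arctan2(b[:,1],b[:,0])),bins=np.arange(-180,181,10)); print('bead',h)
```

```text
11.775 [ 0.4958 -0.0771  0.2296] [-16.7389  12.4242  98.7164   0.004   68.6176  38.456 ] [-0.1127 -0.3498  0.4892] 0.08543453533512813
can top [ 0.4948 -0.076   0.0771] 1394 0.0009846672722533267 (array([ 0.4935, -0.0767]), 219, np.float64(0.0003))
rim (array([ 0.4938, -0.0766]), 319, np.float64(0.0013))
-3.0343072994620575 1288
0.037135387573977656 0.058529616744128626 -0.017990457341281702 0.018414067006139186 674
-0.05976635788384179 -0.03732180531354054 -0.017962556352473322 0.018720876805237235 614
bead [10  2  0  0  0  0  0  4 13 17 16 14 15 14 20 16 19 21 18 18 17  0  0  0
  0  7 29 25 23 21 20 20 23 23 17 15]
```

View pics/w4.png

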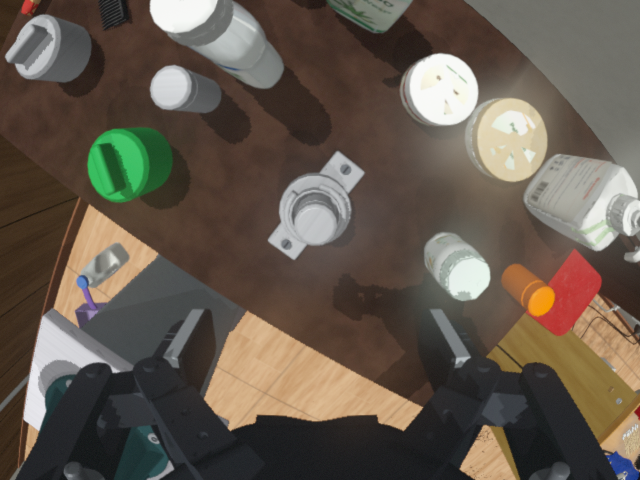

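Canister is nested upright in the pocket at px (317,222), and the gaps match. The grey cover is at px (50,48) with the comb at (113,10). I'll check the free space round the cover before moving.

Run:
```python
from h import *
np.set_printoptions(precision=4,suppress=True)
for P in (cloud(dict(np.load('side0.npz'))),np.load('P4.npy')):
    q=P[(P[:,0]>.40)&(P[:,0]<.58)&(P[:,1]>.305)&(P[:,1]<.6)&(P[:,2]>.01)&(P[:,2]<.5)]
    for z0 in (.01,.03,.06,.1,.2,.3):
        t=q[(q[:,2]>z0)&(q[:,2]<z0+.1)]; print(z0,len(t),t[:,1].min() if len(t) else 0, np.percentile(t[:,1],[5,50]) if len(t) else 0)
P=np.load('P4.npy');c=np.array([.486,.262])
for k in range(3):
    f=fitc(sel(P,c,.045,.01,.058),.035,c);c=f[0]
bar=sel(P,c,.04,.07,.092);t=bar[bar[:,2]>.085];w,V=np.linalg.eigh(np.cov(t[:,:2].T));print(f,t.mean(0),len(t),np.degrees(np.arctan2(V[1,1],V[0,1])))
```

```text
0.01 2013 0.33374930364622113 [0.5311 0.5401]
0.03 1951 0.5277898156618639 [0.5341 0.5403]
0.06 2011 0.5271032312337596 [0.5341 0.5402]
0.1 1992 0.5218566261747533 [0.5325 0.5399]
0.2 2374 0.5168792142527503 [0.5218 0.533 ]
0.3 2496 0.5264367772995158 [0.5348 0.5404]
0.01 207 0.34084227779198406 [0.3423 0.346 ]
0.03 0 0 0
0.06 0 0 0
0.1 0 0 0
0.2 0 0 0
0.3 0 0 0
(array([0.4872, 0.265 ]), 1582, np.float64(0.0006)) [0.488  0.2627 0.0872] 343 158.15847873582624
```

Request:
servo_tool --pt "-0.016 0.4 0" --pt "-0.016 0.7 0" --pt "-0.016 0.8 0" --pt "-0.016 0.8 0" --pt "-0.016 0.8 0" --pt "-0.016 0.8 0" --pt "-0.016 0.8 0" --pt "-0.016 0.8 -0.1" --pt "-0.016 0.6 -0.2" --pt "-0.016 0.31 -0.2" --pt "0 0 -0.1" --pt "0 0 0" --pt "0 0 0" --turn '[-0.063,-0.063,-0.063,-0.063,-0.063,-0.063,-0.063,-0.063,-0.063,-0.063,0,0,0]'

```text
time: 13.45
tool_pos: [0.4868, 0.2629, 0.1976]
ee_rot: [[0.928, -0.373, -0.0], [-0.373, -0.928, -0.0], [0.0, 0.0, -1.0]]
contact_force: [-0.3, -1.0, 0.9]
gripper_width: 0.0852
grip_force: 0.0
```

```bash
cat > cov.py <<'E'
from h import *
np.set_printoptions(precision=4,suppress=True)
def look(name):
    o=ctrl.get_obs();R=np.array(o['ee_rot']);print(o['time'],o['tool_pos'],'yaw',np.degrees(np.arctan2(R[1,1],R[0,1])),o['qpos'])
    s=ctrl.snapshot('wrist');save(s,name);P=wcloud(s)
    c=np.array([.487,.264])
    for k in range(3): f=fitc(sel(P,c,.045,.01,.058),.035,c);c=f[0]
    print(f)
    t=sel(P,c,.035,.085,.092);m,(w,h),a=cv2.minAreaRect((t[:,:2]*1000).astype(np.float32));print('bar',t.mean(0),m,w,h,a)
    w,V=np.linalg.eigh(np.cov(t[:,:2].T));print(np.degrees(np.arctan2(V[1,1],V[0,1])))
    tp=sel(P,c,.036,.06,.067);print('top',fitc(tp[np.hypot(*(tp[:,:2]-c).T)>.03],.034,c),np.median(tp[:,2]))
E
python3 -c "
from cov import *
look('w5.png')"
```

```text
13.45 [0.4868 0.2629 0.1976] yaw -111.88784171062764 [ 21.2228  18.6656  94.7372  -0.0089  66.601  133.1142]
(array([0.4868, 0.2648]), 532, np.float64(0.0003))
bar [0.4881 0.2643 0.0871] (487.2336730957031, 264.3466491699219) 12.121095657348633 44.086917877197266 68.36253356933594
158.33734871424332
top (array([0.4857, 0.2653]), 1003, np.float64(0.0023)) 0.0633267442305557
```

View pics/w5.png

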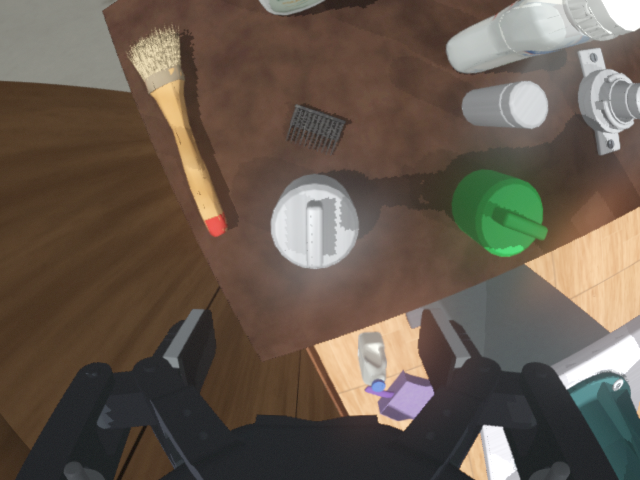

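The grey cover is below at px (315,222). Its bar runs vertically in the image, square to the closing line, and the comb is clear. Descend and grip the bar.

Request:
servo_tool --pt "0.004 0.032 -0.4" --pt "0 0 -0.5" --pt "0 0 -0.5" --pt "0 0 -0.5" --pt "0 0 -0.35" --pt "0 0 -0.2" --pt "0 0 -0.13" --pt "0 0 -0.05" --pt "0 0 0" --turn '[0.003,0,0,0,0,0,0,0,0]'

```text
time: 14.62
tool_pos: [0.4872, 0.2654, 0.0664]
ee_rot: [[0.93, -0.369, 0.001], [-0.369, -0.93, 0.0], [0.0, -0.001, -1.0]]
contact_force: [0.2, -0.2, -0.5]
gripper_width: 0.0856
grip_force: 0.0
```

Request:
servo_tool --pt "0 0 0" --pt "0 0 0" --pt "0 0 0" --pt "0 0 0" --pt "0 0 0" --pt "0 0 0" --pt "0 0 0" --pt "0 0 0" --turn '[0,0,0,0,0,0,0,0]' --claw 1 --grip_force 70

```text
time: 15.62
tool_pos: [0.4868, 0.2652, 0.0661]
ee_rot: [[0.93, -0.369, 0.0], [-0.369, -0.93, 0.0], [-0.0, -0.0, -1.0]]
contact_force: [-1.0, -0.7, 1.9]
gripper_width: 0.0104
grip_force: 69.7
```

Request:
servo_tool --pt "0 0 0.2" --pt "0 0 0.4" --pt "0 0 0.6" --pt "0 0 0.7" --pt "0 0 0.8" --pt "0 0 0.8" --pt "0 0 0.6" --pt "0 0 0.3" --pt "0 0 0" --turn '[0,0,0,0,0,0,0,0,0]'

```text
time: 16.75
tool_pos: [0.4872, 0.2655, 0.2867]
ee_rot: [[0.93, -0.369, 0.002], [-0.369, -0.93, 0.001], [0.001, -0.001, -1.0]]
contact_force: [0.4, 0.3, -1.0]
gripper_width: 0.0106
grip_force: 69.5
```

Request:
servo_tool --pt "0.012 -0.336 0" --pt "0.012 -0.5 0" --pt "0.012 -0.6 0" --pt "0.012 -0.7 0" --pt "0.012 -0.7 0" --pt "0.012 -0.7 0" --pt "0.012 -0.7 0" --pt "0.012 -0.7 0" --pt "0.012 -0.7 0" --pt "0.012 -0.6 0" --pt "0.016 -0.4 0" --pt "0 -0.2 0" --pt "0 0 0" --pt "0 0 0" --turn '[0.068,0.068,0.068,0.068,0.068,0.068,0.068,0.068,0.068,0.068,0.068,0.068,0,0]'

```text
time: 18.5
tool_pos: [0.493, -0.076, 0.285]
ee_rot: [[0.62, 0.785, -0.002], [0.785, -0.62, 0.001], [-0.0, -0.002, -1.0]]
contact_force: [1.5, 0.2, -2.5]
gripper_width: 0.0103
grip_force: 69.5
```

```bash
cat > held.py <<'E'
from h import *
np.set_printoptions(precision=4,suppress=True)
def look(name):
    o=ctrl.get_obs();R=np.array(o['ee_rot']);tp=np.array(o['tool_pos']);print(o['time'],tp,'yaw',np.degrees(np.arctan2(R[1,1],R[0,1])),o['gripper_width'],o['contact_force'])
    s=ctrl.snapshot('wrist');save(s,name);P=wcloud(s)
    z=tp[2]-.066; c=tp[:2]
    q=sel(P,c,.05,z+.008,z+.058);print('cover side',fitc(q,.035,c),'min z',sel(P,c,.045,z-.015,z+.02)[:,2].min()-z)
    lo=sel(P,c,.05,z+.005,z+.02);hi=sel(P,c,.05,z+.045,z+.06);print('tilt lo/hi',fitc(lo,.035,c)[0],fitc(hi,.035,c)[0])
    b=np.array([.4938,-.0767]);e=P[(P[:,2]>.003)&(P[:,2]<.009)][:,:2]-b; d=np.hypot(*e.T); e=e[(d>.04)&(d<.064)]
    a=np.radians(-3);x=np.array([np.cos(a),np.sin(a)]);y=np.array([-x[1],x[0]])
    for sg in(1,-1):
        q=e[((e@x)*sg>.04)&(abs(e@y)<.025)]
        if len(q): print('ear',(q@x).min(),(q@x).max(),(q@y).min(),(q@y).max(),len(q))
    return s,P
E
python3 -c "
from held import *
look('w6.png')"
```

```text
18.5 [ 0.493 -0.076  0.285] yaw -38.302534318024605 0.01033402255641874 [ 1.4986  0.1795 -2.4633]
cover side (array([ 0.4929, -0.0743]), 2606, np.float64(0.0002)) min z -0.00011599691530961298
tilt lo/hi [ 0.4928 -0.0744] [ 0.4927 -0.0746]
ear 0.04001593735321217 0.0585215835312954 -0.017800466298435364 0.018508238446040413 484
ear -0.059287795055619805 -0.04012151807826389 0.007523455149490692 0.018729526187224163 142
```

Request:
servo_tool --pt "0.016 -0.036 -0.3" --pt "0 0 -0.5" --pt "0 0 -0.5" --pt "0 0 -0.5" --pt "0 0 -0.4" --pt "0 0 -0.25" --pt "0 0 -0.13" --pt "0 0 0" --pt "0 0 0" --turn '[0.003,0,0,0,0,0,0,0,0]'

```text
time: 19.68
tool_pos: [0.495, -0.0785, 0.1576]
ee_rot: [[0.615, 0.789, 0.001], [0.789, -0.615, -0.0], [0.0, 0.001, -1.0]]
contact_force: [0.0, 0.2, -1.6]
gripper_width: 0.0102
grip_force: 69.5
```

```bash
python3 -c "
from held import *
s,P=look('w7.png')
b=(.4936,-.0765)
cn=sel(P,b,.03,.05,.075);print('canister',len(cn), fitc(cn,.018,b) if len(cn)>20 else '')
sh=sel(P,b,.037,.012,.0215);print('body',len(sh),fitc(sh,.035,b) if len(sh)>20 else '')
for n in ('scene','side'):
    t=ctrl.snapshot(n);save(t,n+'7.png');Q=cloud(t);o=ctrl.get_obs();z=o['tool_pos'][2]-.066;c=o['tool_pos'][:2]
    print(n,'cover',fitc(sel(Q,c,.05,z+.006,z+.058),.035,c),'base body',fitc(sel(Q,b,.042,.009,.021),.035,b))
"
```

```text
19.675 [ 0.495  -0.0785  0.1576] yaw -37.91578929709997 0.010203937355661165 [ 0.0275  0.1871 -1.6442]
cover side (array([ 0.4949, -0.0769]), 2578, np.float64(0.0002)) min z -0.0008588865843488225
tilt lo/hi [ 0.495 -0.077] [ 0.4948 -0.0771]
ear 0.04000656839032338 0.058746343113768605 -0.017973923834307345 0.018319057374150134 940
ear -0.05894659345270636 -0.040343988537960944 0.00838842005332656 0.018425142953383277 152
canister 0 
body 128 (array([ 0.4931, -0.0769]), 128, np.float64(0.0003))
scene cover (array([ 0.496, -0.077]), 654, np.float64(0.0013)) base body (array([ 0.4942, -0.0767]), 128, np.float64(0.0014))
side cover (array([ 0.4949, -0.0768]), 828, np.float64(0.0014)) base body (array([ 0.4937, -0.0766]), 181, np.float64(0.0021))
```

View pics/w7.png

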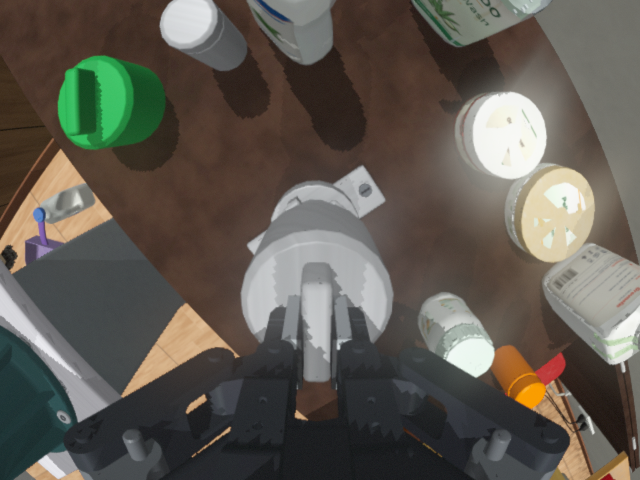

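All three cameras put the cover about 1.4 mm too far in +x, so I'll correct that and then lower to just above the bead.

Request:
servo_tool --pt "-0.028 0.004 0" --pt "0 0 -0.15" --pt "0 0 -0.2" --pt "0 0 -0.2" --pt "0 0 -0.2" --pt "0 0 -0.15" --pt "0 0 -0.06" --pt "0 0 0" --pt "0 0 0" --turn '[0,0,0,0,0,0,0,0,0]'

```text
time: 20.95
tool_pos: [0.4934, -0.0782, 0.1093]
ee_rot: [[0.614, 0.789, 0.001], [0.789, -0.614, -0.0], [0.0, 0.001, -1.0]]
contact_force: [1.2, 0.4, -1.0]
gripper_width: 0.0106
grip_force: 69.5
```

```bash
python3 -c "
from held import *
b=(.4937,-.0766)
o=ctrl.get_obs();print(o['tool_pos'],o['contact_force'])
for n in ('scene','side'):
    t=ctrl.snapshot(n);Q=cloud(t);z=o['tool_pos'][2]-.066;c=o['tool_pos'][:2]
    print(n,'cover',fitc(sel(Q,c,.05,z+.006,z+.058),.035,c),'base body',fitc(sel(Q,b,.042,.009,.021),.035,b))
s,P=look('w8.png')
"
```

```text
[ 0.4934 -0.0782  0.1093] [ 1.1621  0.4235 -1.0105]
scene cover (array([ 0.4943, -0.0767]), 602, np.float64(0.0013)) base body (array([ 0.4944, -0.0766]), 133, np.float64(0.0013))
side cover (array([ 0.4933, -0.0766]), 797, np.float64(0.0015)) base body (array([ 0.4937, -0.076 ]), 188, np.float64(0.003))
21.05 [ 0.4934 -0.0782  0.1093] yaw -37.9182079053124 0.010478748922562287 [-0.5802 -0.1209 -0.246 ]
cover side (array([ 0.4932, -0.0766]), 2590, np.float64(0.0002)) min z -0.0005144191536168574
tilt lo/hi [ 0.4932 -0.0767] [ 0.493  -0.0768]
ear 0.04005685534901268 0.05872651417018144 -0.01789035773810164 0.018594994300819345 1323
ear -0.059575249595930094 -0.04158547789795345 0.008727621927838105 0.018889073703547598 170
```

Request:
servo_tool --pt "0 0 -0.05" --pt "0 0 -0.05" --pt "0 0 -0.05" --pt "0 0 -0.05" --pt "0 0 -0.05" --pt "0 0 -0.05" --pt "0 0 -0.04" --pt "0 0 0" --pt "0 0 0" --turn '[0,0,0,0,0,0,0,0,0]'

```text
time: 22.22
tool_pos: [0.4931, -0.0781, 0.0921]
ee_rot: [[0.615, 0.789, 0.0], [0.789, -0.615, 0.0], [0.0, -0.0, -1.0]]
contact_force: [-0.2, 0.7, -0.1]
gripper_width: 0.0106
grip_force: 69.5
```

Request:
servo_tool --pt "0 0 -0.02" --pt "0 0 -0.02" --pt "0 0 -0.01" --pt "0 0 0" --pt "0 0 0" --turn '[0,0,0,0,0]'

```text
time: 22.85
tool_pos: [0.4933, -0.0783, 0.09]
ee_rot: [[0.614, 0.789, 0.0], [0.789, -0.614, -0.0], [0.0, 0.001, -1.0]]
contact_force: [-0.3, -0.2, 6.6]
gripper_width: 0.0102
grip_force: 70.4
```

Request:
servo_tool --pt "-0.002 0.001 0" --pt "-0.002 0.001 0" --pt "-0.002 0.001 0" --pt "-0.002 0.001 0" --pt "-0.003 0.001 0" --pt "-0.003 0.001 0" --pt "-0.003 0.001 0" --pt "-0.003 0.001 0" --pt "-0.003 0.001 0" --pt "-0.003 0.001 0" --pt "-0.002 0 0" --pt "0 0 0" --pt "0 0 0" --turn '[-0.03,-0.05,-0.06,-0.06,-0.06,-0.06,-0.06,-0.06,-0.06,-0.05,-0.04,0,0]'

```text
time: 24.48
tool_pos: [0.4921, -0.0772, 0.09]
ee_rot: [[1.0, -0.018, 0.001], [-0.018, -1.0, 0.001], [0.001, -0.001, -1.0]]
contact_force: [-1.1, 1.8, 6.0]
gripper_width: 0.0104
grip_force: 70.5
```

```bash
python3 -c "
from held import *
o=ctrl.get_obs();print(o['moment'],o['contact_force'])
look('w9.png')"
```

```text
[ 0.5104  0.108  -0.0509] [-1.0561  1.8051  6.0449]
24.475 [ 0.4921 -0.0772  0.09  ] yaw -91.0109209374437 0.010362611101692962 [-1.0561  1.8051  6.0449]
cover side (array([ 0.4924, -0.0766]), 2586, np.float64(0.0002)) min z -0.014977213182440122
tilt lo/hi [ 0.4923 -0.0766] [ 0.4921 -0.0766]
ear 0.04000351056571583 0.058744419829603996 -0.017963289205452978 0.01797981161545419 1692
```

View pics/w9.png

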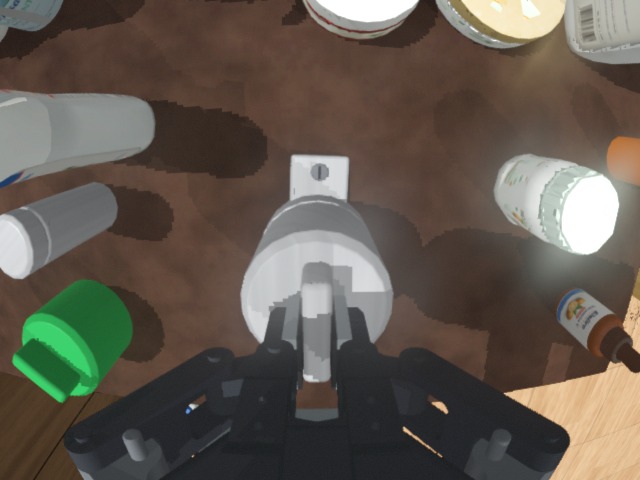

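The cover is seated flush and the bar is almost in line with the ear at px (320,178). I'll turn the last degrees to feel the stop.

Request:
servo_tool --pt "0.02 0 0" --pt "0 0 0" --pt "0 0 0" --turn '[-0.011,-0.011,0]'

```text
time: 24.9
tool_pos: [0.4925, -0.0769, 0.09]
ee_rot: [[0.999, -0.051, -0.0], [-0.051, -0.999, 0.001], [-0.0, -0.001, -1.0]]
contact_force: [-1.9, 3.9, 9.1]
gripper_width: 0.0108
grip_force: 70.9
```

```bash
python3 -c "
from held import *
o=ctrl.get_obs();R=np.array(o['ee_rot']);print(o['moment'],o['contact_force'],np.degrees(np.arctan2(R[1,1],R[0,1])),o['qpos'][5])"
```

```text
[0.7688 0.2234 0.4349] [-1.9325  3.8959  9.1488] -92.93387540148917 76.02640781099697
```

Request:
servo_tool --pt "0 0 0" --pt "0 0 0" --pt "0 0 0" --turn '[-0.011,-0.011,0]'

```text
time: 25.28
tool_pos: [0.4925, -0.0768, 0.09]
ee_rot: [[0.996, -0.084, -0.0], [-0.084, -0.996, 0.001], [-0.0, -0.001, -1.0]]
contact_force: [-1.3, 3.9, 8.8]
gripper_width: 0.0104
grip_force: 72.6
```

```bash
python3 -c "
from held import *
o=ctrl.get_obs();R=np.array(o['ee_rot']);print(o['moment'],o['contact_force'],np.degrees(np.arctan2(R[1,1],R[0,1])),o['qpos'][5])"
```

```text
[0.932  0.1958 0.9835] [-1.3316  3.913   8.7852] -94.82920475837756 77.9510625030818
```

The yaw moment climbs from -0.05 to 0.98 N m, so the cover is on its stop. Release and rise.

Request:
servo_tool --pt "0 0 0" --pt "0 0 0" --pt "0 0 0" --pt "0 0 0" --pt "0 0 0" --pt "0 0 0.2" --pt "0 0 0.5" --pt "0 0 0.7" --pt "0 0 0.7" --pt "0 0 0.6" --pt "0 0 0.3" --pt "0 0 0" --pt "0 0 0" --turn '[0,0,0,0,0,0,0,0,0,0,0,0,0]' --claw 0

```text
time: 26.9
tool_pos: [0.4918, -0.0774, 0.2384]
ee_rot: [[0.996, -0.087, -0.002], [-0.087, -0.996, 0.001], [-0.002, -0.001, -1.0]]
contact_force: [-0.7, -0.6, 0.1]
gripper_width: 0.0851
grip_force: 0.0
```

Run:
```python
from held import *
o=ctrl.get_obs();print(o['time'],o['tool_pos'],o['contact_force'],o['moment'])
s=ctrl.snapshot('wrist');save(s,'w10.png');P=wcloud(s);c=np.array([.4935,-.0766])
print(fitc(sel(P,c,.045,.034,.082),.035,c))
t=sel(P,c,.035,.109,.116);m,(w,h),a=cv2.minAreaRect((t[:,:2]*1000).astype(np.float32));w_,V=np.linalg.eigh(np.cov(t[:,:2].T))
print('bar',t.mean(0),m,w,h,a,np.degrees(np.arctan(V[1,1]/V[0,1])))
tp=sel(P,c,.033,.08,.095);print('top z',np.median(tp[:,2]),tp[:,2].std())
e=P[(P[:,2]>.003)&(P[:,2]<.009)][:,:2]-c; d=np.hypot(*e.T); e=e[(d>.042)&(d<.064)&(abs(e[:,1])<.028)];w,V=np.linalg.eigh(e.T@e);print('ears',np.degrees(np.arctan(V[1,1]/V[0,1])))
```

```text
26.9 [ 0.4918 -0.0774  0.2384] [-0.6956 -0.5644  0.0578] [-0.0053  0.0095  0.0374]
(array([ 0.4925, -0.0761]), 428, np.float64(0.0003))
bar [ 0.4933 -0.0762  0.1111] (492.86944580078125, -76.26359558105469) 12.159933090209961 45.44258499145508 88.5212631225586 -1.2461803224180499
top z 0.08734097630930165 0.0010745108837801236
ears -2.627076640459908
```

View pics/w10.png

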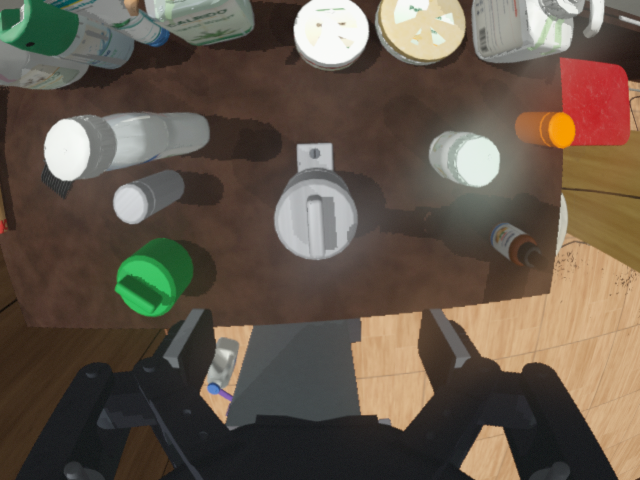

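```bash
python3 -c "
from station import ctrl
print(ctrl.close_job())"
```

```text
the job is handed in; nothing more can be done
None
```

The small canister stands in the base's pocket and the cover is fully home, turned clockwise to its stop with the bar within about 2 degrees of the ears' line and let go; I handed the job in at about 27 s.

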